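# Empty the trimmer's catch tray and hold its sprung cover at the index

## Robot

A 7-joint arm with a two-finger parallel gripper is mounted at the origin on a cart in front of the work surface, level with it; the furniture and walls round the work are solid. World frame = base frame: x ahead of the robot, y to its left, z up, the work surface at z = 0. Lengths are in m, angles in rad, forces in N, time in s.
With the tool pointing down it reaches from about 0.425 to 0.875 m from the base axis. Payload 4.7 kg.
Tool frame: the origin (TCP) lies midway between the tips of the shut fingers; the grasp point (between the pads) lies 19 mm behind it (ctrl.grip_point_offset is the distance from the TCP to the grasp point, in m); z points along the fingers, y is the line along which they close (so a half turn about z gives the same grasp; the last joint's range is limited). The gripper opens to 87 mm and grips with 3 to 60 N. Pads are 19 mm wide; open, the fingers measure 117 mm over their backs; the gripper's body (75 mm by 190 mm) begins 51 mm behind the grasp point.
Start: joints at [1.321, 0.321, -0.07, 1.45, 0.023, 1.371, -0.057], TCP at [0.169, -0.628, 0.196] pointing down, gripper open.
Joint ranges: [-2.86, 2.86], [-0.3, 2.09], [-1.38, 1.24], [0.06, 2.45], [-1.56, 4.7], [0.09, 2.05], [-2.69, 2.69]. Speed limits (rad/s): [2.57, 2.57, 3.14, 3.14, 3.14, 3.14, 3.14].

## Interface

Orientations are given as a rotation vector (axis times angle).
In Python, from bench import ctrl gives the robot as it stands.
- The arm moves only by the tool move_arm, never from a script. Its argument "increments" is text: rows parted by semicolons, each of 7 numbers parted by spaces: the shift along the world's x, y, z in mm, then the turn, a rotation vector about the world's x, y, z in degrees, then the closure in counts, from 0 (fully open) to 255 (shut). A call has exactly 8 rows; each row shifts and turns the commanded pose from where the row before left it; what a row does not reach is not made up. A row lasts 1/12 s, in which the tool goes at most 41.7 mm and 7.16 degrees, less where a joint would pass 70% of its speed; a pose out of reach is approached as far as the arm can. A call with a gripper value outside its range is refused whole. The fingers move at their own pace and stop on an object; "grip_force" is the grip in N (left out, the last holds). Time passes only in rows, so rows that do not move let the fingers close, or fill a call up. It gives the time, the measured TCP pose, the force, the opening and the grip force at its end, in the units of the state.
- ctrl.get_state(): the state, without advancing time (a new reading comes with each control period).
- ctrl.get_image(name): name is "side" or "top"; returns a dict with "frame" (480x640x3 uint8, red, green, blue), "depth" (480x640 float32, m along the optical axis (not along the pixel's ray), 0 where there is no reading), "fx", "fy", "cx", "cy" (pixels), "position" and "orientation" of the camera in the world. Camera axes: x right, y down, z forward; pixel columns grow to the right and rows downward; lengths in m; the calibration is good to about 2 mm. A picture is of the moment at which its call begins.
- ctrl.close_job(): hands the job in; it is judged then, once.
Trained networks look in a picture, given as the dict that the camera call returned (one of the last four; its "shot" number tells which), for a name from the list of things; names that differ only in an ending like _2 or _b are one class to them, and where a whole thing is asked for, a point or a joint stands for the part that bears it (a point fixed in the world has none). Each returns a list of dicts, best first, with "score" (0 to 1); they miss things now and then, are a little off and sometimes report something else, mostly with a low value. They report only what shows in the picture. A call takes as long as a camera call.
- ctrl.find_in(target, picture): "centre" ([x, y, z] in m, in world coordinates, good to about 4 mm: the middle of the surface that is visible of it).
- ctrl.silhouettes(target, picture): "region" (480x640 bool, what is visible of it).
The state is a dict: "time": time; "joint_positions": joint angles; "qd": joint speeds; "joint_torque": joint torques, N m; "position": TCP position; "tool_rot": TCP orientation; "ft_force": force on the tool from outside, world axes, zero at the start; "torque": the same for the moment, N m; "grip_width": opening from 0.0 (shut) to 1.0 (fully open); "grip_force": force on a finger pad.
Only numpy, scipy, OpenCV 4.12 (cv2) and the standard library are available. Lean on these libraries where they do the work, as an engineer would, in place of code of your own. Each camera call takes 0.05 s, during which the arm holds its last target. There are 200 camera calls.

## Task

Clear the bench trimmer for inspection: first, with its cover still shut, move both finished cast bars from its catch tray into the open grey tote, so that they lie flat inside and are let go. Then take the sprung cover by its front bar handle, raise it until the pointer pin on its right edge stands level with the index clip set on the side quadrant, and finish while holding it still there, without letting go (the spring would shut it). Do not shift the index, and leave the brush where it is.

Things in the scene. Friction and masses are not known exactly. Their poses are not given: they have to be found in the camera images.
- trimmer: Bench trimmer, a fixed grey sheet-metal housing 130 deep (x) x 170 wide (y) x 80 mm high with a hinged cover on top. Origin: centre of the housing's underside on the table. Own x points to its back, -x to its front (roughly towards the robot), y to its left, z up.
- tray (a point): Centre of the floor of the aluminium catch tray fixed to the trimmer's left (+y) side, floor 34 mm above the table, 130 (trimmer's x) x 210 (y) mm, with a rim 10 mm above the floor on its three outer sides. Axes as the trimmer's.
- cover (a joint): Angle of the cover in rad: 0 shut, grows as it opens (front edge up, to 1.2). A spring and the cover's weight close it; at the handle it takes about 4 N upwards to start and about 7 N at 0.7 rad. It does not stay open by itself.
- cover_hinge (a point): Middle of the cover's hinge axis, at the back upper edge of the housing, 80 mm above the table; the axis runs along this point's own y. Fixed to the trimmer, axes as the trimmer's.
- cover_handle (a point): Middle of the handle: a round steel bar 10 mm thick along the point's own y, free over 100 mm, 165 mm from the hinge axis and 38 mm in front of the cover's front edge, on an arm at each end. With the cover shut it is 80 mm above the table and nothing lies close above or below it. It may turn between the fingers. The point turns with the cover (own -x points away from the hinge).
- cover_pointer (a point): Tip of the pointer, a thin dark pin that sticks out of the cover's right edge, 120 mm from the hinge axis. Moves with the cover.
- index_tip (a point): Tip of the index, a small dark clip with a finger, clamped on the quadrant (aluminium arc band on the trimmer's right side) between 0.35 and 0.70 rad up from shut. This point is 120 mm from the hinge axis, in the plane of the pointer's tip: the two points coincide when the cover is at the marked angle.
- index (a joint): Angle of the index in rad, on the same scale as the cover's angle. It is stiff and must stay where it is.
- part_a_center (a point): Centre of one finished cast bar, tan, 44 x 98 x 16 mm (own x, y, z; long along own y), lying flat in the catch tray. Its long sides slope: 44 mm wide at the upper edge and 33 mm at the underside. 120 g.
- part_b_center (a point): Centre of the other finished cast bar, same shape and size, beside the first in the catch tray.
- part_a: The same bar as part_a_center; origin at the centre of its underside.
- part_b: The same bar as part_b_center; origin at the centre of its underside.
- tote: Open grey plastic tote on the table, 185 (own x) x 145 (own y) x 48 mm high, walls and floor 5 mm, loose, 0.6 kg. Origin: centre of its underside.
- chip_brush: Bystander: flat brush with a wooden handle, 218 mm long, 14 mm high, lying left of the tote.

How it is judged:
On the way, in this order (a step that is already met when the one before it is completed fails the run):
1. both bars lie flat in the tote, let go, with the cover still shut (x of part_a_center in the frame of tote between -0.078 and 0.078 m and y of part_a_center in the frame of tote between -0.06 and 0.06 m and z of part_a_center in the frame of tote between 0.004 and 0.04 m and angle between each of part_a_center, part_b_center's own z axis and vertical below 0.25 rad and x of part_b_center in the frame of tote between -0.078 and 0.078 m and y of part_b_center in the frame of tote between -0.06 and 0.06 m and z of part_b_center in the frame of tote between 0.004 and 0.04 m and contact force between the fingers and part_a below 0.2 N and contact force between the fingers and part_b below 0.2 N and value of joint cover below 0.05 rad), for 0.2 s.
2. the cover is raised by the fingers to the index (distance between cover_pointer and index_tip below 0.007 m and contact force between the fingers and cover above 1.5 N), for 0.2 s.
At the end, for the whole second after the job is handed in: Both bars lie flat (within 0.25 rad) inside the tote, which stands on the table, and are let go. The fingers hold the cover (more than 1.5 N of contact) and it is still, its pointer within 7 mm (about 3 degrees) of the index. The program finishes holding the cover (all of step 2 and x of part_a_center in the frame of tote between -0.078 and 0.078 m and y of part_a_center in the frame of tote between -0.06 and 0.06 m and z of part_a_center in the frame of tote between 0.004 and 0.04 m and angle between each of part_a_center, part_b_center's own z axis and vertical below 0.25 rad and x of part_b_center in the frame of tote between -0.078 and 0.078 m and y of part_b_center in the frame of tote between -0.06 and 0.06 m and z of part_b_center in the frame of tote between 0.004 and 0.04 m and contact force between the fingers and part_a below 0.2 N and contact force between the fingers and part_b below 0.2 N and velocity of joint cover between -0.06 and 0.06 rad/s and contact force between tote and cover below 0.2 N and angle between tote's own z axis and vertical below 0.1 rad and height (world z) of tote below 0.01 m); the arm keeps its last pose, push and grip.
It fails at once if the index is shifted by more than 4 mm (distance of index_tip from where it was at the start of the episode above 0.004 m).
It fails at once if the brush is moved by more than 25 mm (distance of chip_brush from where it was at the start of the episode above 0.025 m).
It also fails if it takes over 58 s, if anything falls off the work surface, if the arm or the gripper's body presses on something with over 40 N, if the wrist force passes 120 N, or if a joint passes its speed limit or range.

## Working session

There is one attempt and no reset: what is moved stays moved. The work goes in short steps, Python scripts to look and compute and a tool call to move; the robot and the scene stay as the last step left them, time stands still between calls to the robot, and variables do not carry over. Pictures are saved under pics/ and viewed, at most 10 in all, crops included, and the job is handed in when it is done.

Besides the shell and the picture viewer there is one more tool, called by a JSON object that holds its "method" and its "body". move_arm: Moves the arm, as the interface text tells. Its arguments: {"type":"object","properties":{"increments":{"type":"string"},"grip_force":{"type":"number"}},"required":["increments"]}

```bash
mkdir -p pics
cat > h.py <<'E'
from bench import ctrl
import numpy as np, cv2
from scipy.spatial.transform import Rotation as R
def rot(im):
    o=np.array(im["orientation"],float)
    return o if o.shape==(3,3) else (R.from_rotvec(o).as_matrix() if o.size==3 else R.from_quat(o).as_matrix())
def cloud(im):
    v,u=np.mgrid[:480,:640]; d=im["depth"]
    p=np.stack([(u-im["cx"])/im["fx"]*d,(v-im["cy"])/im["fy"]*d,d],-1)
    return p@rot(im).T+np.array(im["position"])
def proj(im,P):
    c=(np.array(P)-im["position"])@rot(im); return c[0]/c[2]*im["fx"]+im["cx"],c[1]/c[2]*im["fy"]+im["cy"]
E
python3 - <<'E'
from h import *
ims={n:ctrl.get_image(n) for n in("top","side")}
for n,im in ims.items():
    cv2.imwrite(f"pics/{n}0.png",im["frame"][...,::-1]); print(n,im["position"],im["orientation"],im["fx"])
    for t in["trimmer","part_a","part_a_center","tote","chip_brush","cover_handle","cover_pointer","index_tip","cover_hinge","tray"]:
        try: print(t,[(np.round(f["centre"],3).tolist(),round(f["score"],2),np.round(proj(im,f["centre"])).tolist()) for f in ctrl.find_in(t,im)[:3]])
        except Exception as e: print(t,e)
print(ctrl.get_state())
E
```

```text
top [0.39647433 0.02873056 1.17143659] [-2.16864229  2.18009768 -0.09705648] 509.5027114890918
trimmer [([0.5, -0.174, 0.08], 0.87, [419.0, 236.0])]
part_a [([0.51, -0.081, 0.047], 0.75, [374.0, 233.0]), ([0.514, 0.004, 0.051], 0.17, [336.0, 231.0])]
part_a_center [([0.509, -0.079, 0.048], 0.93, [373.0, 233.0]), ([0.491, -0.232, 0.082], 0.34, [447.0, 240.0])]
tote [([0.472, 0.248, 0.006], 0.85, [229.0, 252.0])]
chip_brush [([0.467, 0.387, 0.011], 0.89, [168.0, 255.0])]
cover_handle [([0.495, -0.23, 0.083], 0.69, [445.0, 238.0])]
cover_pointer [([0.493, -0.233, 0.082], 0.61, [447.0, 239.0])]
index_tip [([0.477, -0.344, 0.13], 0.76, [507.0, 244.0])]
cover_hinge [([0.501, -0.17, 0.085], 0.82, [417.0, 235.0])]
tray [([0.501, -0.17, 0.083], 0.84, [417.0, 235.0])]
side [0.30401749 1.07713903 0.99421506] [-0.19358669  2.79049755 -1.25522813] 574.1026298312001
trimmer [([0.497, -0.145, 0.065], 0.68, [315.0, 189.0])]
part_a [([0.512, 0.013, 0.05], 0.81, [300.0, 231.0]), ([0.509, -0.073, 0.054], 0.6, [307.0, 209.0])]
part_a_center [([0.511, -0.068, 0.05], 0.73, [306.0, 211.0])]
tote [([0.475, 
[... 539 characters left out ...]
e': 1.1, 'joint_positions': array([ 1.32112411,  0.32098038, -0.07009926,  1.45048277,  0.02260835,
        1.3707896 , -0.05686552]), 'qd': array([-0.00037571,  0.00100593, -0.00044094, -0.00148114, -0.00087361,
        0.00114556,  0.00016877]), 'joint_torque': array([ 6.40616036e-04, -4.91125667e+01, -4.02937923e-01, -3.12775898e+01,
       -6.38021599e-02,  3.37008666e-02,  3.36075198e-05]), 'position': array([ 0.16945162, -0.62756087,  0.19620794]), 'tool_rot': array([ 3.11416631e+00,  4.13198951e-01, -5.32252641e-05]), 'ft_force': array([-0.44634863, -0.24861599, -0.53768909]), 'torque': array([-0.02300271, -0.03437554, -0.02615103]), 'grip_force': 0.0, 'grip_width': 1.002569997881852}
```

Run:
```python
import cv2
a=cv2.imread("pics/top0.png")[130:350,130:550];cv2.imwrite("pics/a.png",cv2.resize(a,None,fx=1.9,fy=1.9,interpolation=cv2.INTER_CUBIC))
a=cv2.imread("pics/side0.png")[80:420,180:450];cv2.imwrite("pics/b.png",cv2.resize(a,None,fx=1.75,fy=1.75,interpolation=cv2.INTER_CUBIC))
```

```text
(no output)
```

View pics/a.png

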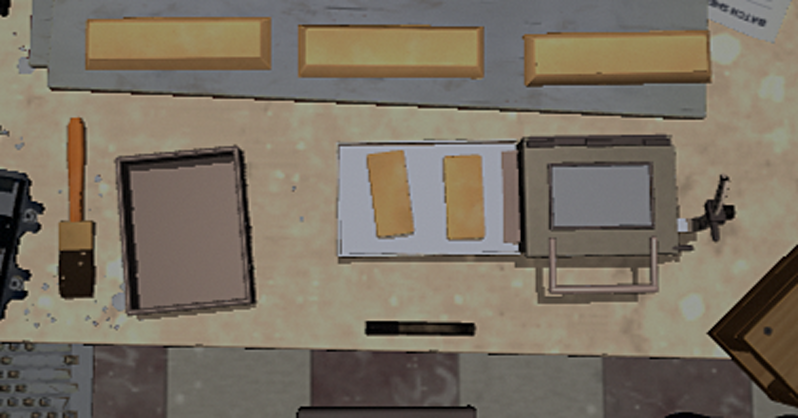

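View pics/b.png

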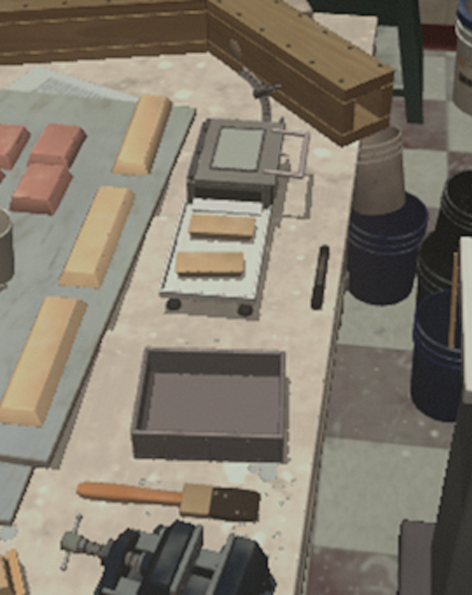

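The top view (scaled crop) shows the tote at about (187,232), bars at (390,195) and (463,197), the trimmer at (600,200), the handle bar at (603,290) and the index clip and quadrant at (718,208). The side view agrees with this; the brush is at (170,497) and a wooden box lies to the right of the trimmer. Next I'll measure exact shapes.

```bash
cat >> h.py <<'E'
def rect(P):
    (c,s,a)=cv2.minAreaRect((P[:,:2]*1000).astype(np.float32)); return np.round(c,1),np.round(s,1),round(a,1)
def segs(im,box,zlo,zhi,minn=60):
    P=cloud(im); m=(P[...,2]>zlo)&(P[...,2]<zhi)&(P[...,0]>box[0])&(P[...,0]<box[1])&(P[...,1]>box[2])&(P[...,1]<box[3])&(im["depth"]>0)
    n,l=cv2.connectedComponents(m.astype(np.uint8),connectivity=4)
    for i in range(1,n):
        q=P[l==i]
        if len(q)>=minn: print("  n",len(q),*rect(q),"z",np.round(np.percentile(q[:,2],[5,50,95]),4))
E
python3 - <<'E'
from h import *
for n in("top","side"):
    im=ctrl.get_image(n); print(n)
    print(" bars"); segs(im,(.42,.6,-.13,.06),.0445,.06)
    print(" tote rim"); segs(im,(.3,.65,.12,.36),.040,.06)
    print(" tote all"); segs(im,(.3,.65,.12,.36),.003,.06)
    print(" tray"); segs(im,(.4,.6,-.14,.12),.028,.0445,200)
    print(" cover/handle"); segs(im,(.3,.65,-.32,-.1),.07,.1)
    print(" handle bar"); segs(im,(.38,.445,-.32,-.1),.07,.1,10)
    print(" quadrant"); segs(im,(.4,.6,-.4,-.29),.05,.25,10)
    for t in("part_a","part_b","cover_handle","cover_pointer","index","index_tip"):
        for f in ctrl.silhouettes(t,im)[:3]:
            m=f["region"]&(im["depth"]>0); q=cloud(im)[m]
            v,u=np.nonzero(m)
            print(t,round(f["score"],2),len(q),*rect(q),np.round(np.median(q[:,2]),4),(u.min(),u.max(),v.min(),v.max()))
    s=im["frame"]
    np.savez("im_"+n,**im)
im=np.load("im_top.npz")
u,v=map(int,proj(im,(.48,-.3,.1)))
cv2.imwrite("pics/q.png",cv2.resize(im["frame"][200:300,430:540,::-1],None,fx=5,fy=5,interpolation=cv2.INTER_CUBIC))
im=np.load("im_side.npz")
cv2.imwrite("pics/q2.png",cv2.resize(im["frame"][100:210,280:390,::-1],None,fx=5,fy=5,interpolation=cv2.INTER_CUBIC))
E
```

```text
top
 bars
  n 867 [514.    5.5] [98.3 43.8] 7.2 z [0.0466 0.0498 0.0534]
  n 864 [509.  -80.7] [97.5 44.3] 1.7 z [0.0468 0.0499 0.0536]
 tote rim
  n 923 [472.5 247.8] [186.1 147.3] 5.0 z [0.0443 0.0484 0.052 ]
 tote all
  n 4457 [476.2 254.9] [195.4 163.3] 5.5 z [0.0033 0.0062 0.0501]
 tray
  n 3789 [509.4 -36. ] [136.6 208.5] 0.7 z [0.0302 0.0339 0.0421]
 cover/handle
  n 2335 [ 624.  -210.2] [219.2  52. ] 89.9 z [0.073  0.0774 0.0962]
  n 5467 [ 486.2 -232.5] [179.8 174.7] 0.1 z [0.0786 0.0831 0.087 ]
 handle bar
  n 624 [ 420.4 -232.7] [ 48.4 172.7] 0.4 z [0.079  0.083  0.0873]
 quadrant
  n 70 [ 598.  -323.8] [63.8  4.2] 89.6 z [0.0639 0.0734 0.0777]
  n 1189 [ 501.  -327.8] [ 75.6 150.3] 90.0 z [0.0618 0.0833 0.1455]
part_a 0.77 803 [508.4 -81.7] [95.7 42. ] 1.6 0.0499 (np.int64(365), np.int64(384), np.int64(212), np.int64(255))
part_a 0.59 840 [515.9   4.8] [100.9  44.8] 7.7 0.0498 (np.int64(324), np.int64(347), np.int64(209), np.int64(253))
part_b 0.77 803 [508.4 -81.7] [95.7 42. ] 1.6 0.0499 (np.int64(365), np.int64(384), np.int64(212), np.int64(255))
part_b 0.59 840 [515.9 
[... 1251 characters left out ...]
 0.2 z [0.0763 0.0825 0.0866]
 quadrant
  n 460 [ 510.3 -329.7] [136.9  78.6] 0.3 z [0.0769 0.0845 0.1522]
part_a 0.62 461 [513.5 -81.6] [97.9 66.6] 11.6 0.049 (np.int64(287), np.int64(324), np.int64(203), np.int64(217))
part_b 0.62 461 [513.5 -81.6] [97.9 66.6] 11.6 0.049 (np.int64(287), np.int64(324), np.int64(203), np.int64(217))
cover_handle 0.84 1827 [ 484.8 -290. ] [170.3 302. ] 0.8 0.0828 (np.int64(291), np.int64(356), np.int64(148), np.int64(187))
cover_pointer 0.95 1803 [ 484.4 -283.3] [167.3 287.5] 1.3 0.0828 (np.int64(291), np.int64(355), np.int64(147), np.int64(187))
index 0.52 52 [ 479.6 -341.2] [33.7 19.8] 18.3 0.1262 (np.int64(325), np.int64(337), np.int64(129), np.int64(135))
```

View pics/q.png

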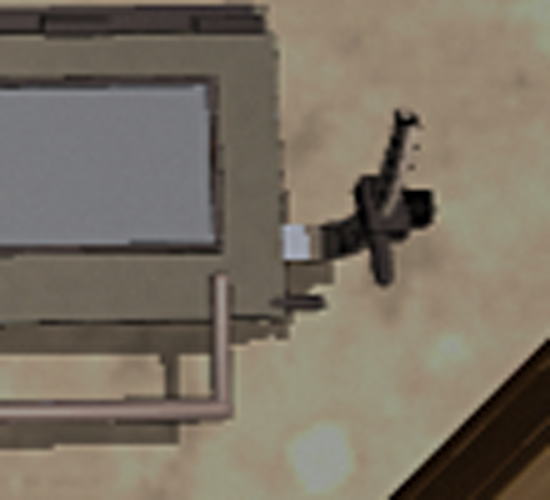

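View pics/q2.png

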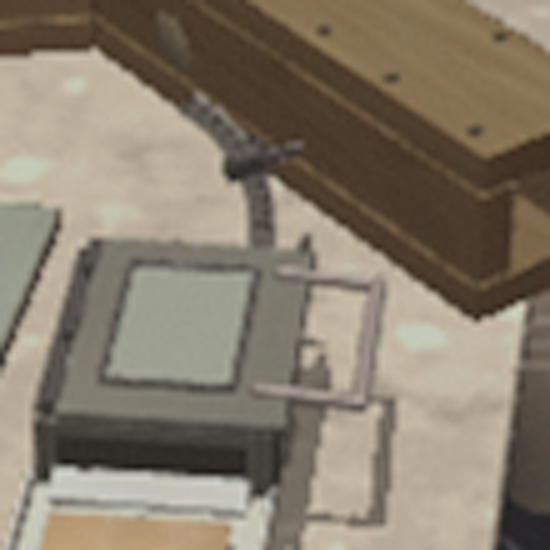

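The top crop shows the pointer pin at about (300,300), i.e. full-picture px (490,260). The index clip is at about (385,215), with its finger running down to (385,280), i.e. px (507,256). The side crop shows the same finger running from (235,165) to (300,148). I'll get the hinge, handle and index from pixels.

Run:
```python
from h import *
def inter(im,u,v,z):
    d=rot(im)@np.array([(u-im["cx"])/im["fx"],(v-im["cy"])/im["fy"],1]); p=np.array(im["position"]); return p+d*(z-p[2])/d[2]
T=np.load("im_top.npz");S=np.load("im_side.npz")
P=cloud(T)
for c in(435,450,465):
    col=P[270:292,c]; print(c,[(r+270,*np.round(p*1000).astype(int)) for r,p in enumerate(col) if p[2]>.06])
# quadrant/clip pixel cloud
for n,im in(("T",T),("S",S)):
    P=cloud(im); m=(P[...,0]>.42)&(P[...,0]<.56)&(P[...,1]>-.40)&(P[...,1]<-.325)&(P[...,2]>.088)&(P[...,2]<.25)
    v,u=np.nonzero(m); q=P[m]
    o=np.argsort(q[:,0]); print(n,len(q))
    for i in o[::max(1,len(o)//45)]: print(u[i],v[i],np.round(q[i]*1000).astype(int),im["frame"][v[i],u[i]])
# pointer
for uv in((494,260),): print("pin tip@z.08",inter(T,*uv,.08))
print("tri tip", )
def ray(im,u,v):
    d=rot(im)@np.array([(u-im["cx"])/im["fx"],(v-im["cy"])/im["fy"],1]); return np.array(im["position"]),d/np.linalg.norm(d)
def tri(a,b):
    (p,d),(q,e)=ray(T,*a),ray(S,*b); s=np.linalg.lstsq(np.stack([d,-e],1),q-p,rcond=None)[0]; x,y=p+s[0]*d,q+s[1]*e; return (x+y)/2,np.linalg.norm(x-y)
print("finger end",tri((507,256),(340,129.5)))
print("clip root",tri((506,240),(329,133)))
print("pin",tri((494,260),(341.5,147.5)))
```

```text
435 [(280, np.int64(405), np.int64(-206), np.int64(80)), (281, np.int64(403), np.int64(-205), np.int64(85)), (282, np.int64(401), np.int64(-204), np.int64(87)), (283, np.int64(399), np.int64(-205), np.int64(83)), (284, np.int64(397), np.int64(-206), np.int64(81))]
450 [(280, np.int64(405), np.int64(-237), np.int64(82)), (281, np.int64(403), np.int64(-237), np.int64(85)), (282, np.int64(401), np.int64(-237), np.int64(84)), (283, np.int64(399), np.int64(-237), np.int64(85)), (284, np.int64(396), np.int64(-238), np.int64(80))]
465 [(280, np.int64(405), np.int64(-269), np.int64(83)), (281, np.int64(403), np.int64(-268), np.int64(88)), (282, np.int64(401), np.int64(-269), np.int64(84)), (283, np.int64(398), np.int64(-268), np.int64(86))]
T 301
507 256 [ 453 -342  135] [52 45 41]
508 255 [ 455 -344  136] [78 69 61]
507 253 [ 459 -341  137] [52 45 45]
508 252 [ 461 -345  133] [86 75 66]
504 251 [ 463 -338  128] [56 48 43]
505 249 [ 467 -340  131] [43 36 37]
507 248 [ 469 -343  133] [60 52 47]
504 248 [ 469 -339  128] [24 21 20]
506 247 [ 471 -342  131] [57 50 48]
507 247 [ 472 -345  127] [4
[... 2987 characters left out ...]
0  136] [174 162 145]
322 126 [ 505 -346  139] [99 93 85]
321 125 [ 508 -343  144] [101  96  87]
320 126 [ 510 -339  143] [173 162 145]
320 122 [ 510 -343  154] [82 77 71]
319 125 [ 513 -339  146] [160 150 134]
319 123 [ 514 -345  149] [88 83 76]
318 123 [ 516 -339  153] [106 100  91]
317 123 [ 518 -339  152] [138 129 117]
316 122 [ 521 -340  154] [110 103  93]
pin tip@z.08 [ 0.44715517 -0.33339363  0.08      ]
tri tip
finger end (array([ 0.45277465, -0.34234394,  0.13366072]), np.float64(0.00019981001151042336))
clip root (array([ 0.4860261 , -0.34771214,  0.11654821]), np.float64(0.0016964858496216913))
pin (array([ 0.44700078, -0.33364836,  0.0792804 ]), np.float64(0.0003769045174715153))
```

Run:
```python
from h import *
for n in("top","side"):
    P=cloud(np.load(f"im_{n}.npz"))
    a,b=np.array([.17,-.63]),np.array([.51,-.08]); d=(b-a)/np.linalg.norm(b-a)
    r=P[...,:2]-a; s=r@d; t=abs(r[...,0]*d[1]-r[...,1]*d[0])
    for k in np.arange(0,.66,.08):
        m=(t<.13)&(s>=k)&(s<k+.08)&(P[...,2]>-.05); print(n,round(k,2),m.sum(),np.percentile(P[m][:,2],[50,99]).round(3) if m.any() else "")
print(ctrl.get_state()["time"])
```

```text
top 0.0 38 [-0.001  0.002]
top 0.08 239 [-0.001  0.006]
top 0.16 2032 [0.117 0.122]
top 0.24 3638 [0.11  0.121]
top 0.32 2589 [-0.     0.129]
top 0.4 3552 [0.003 0.134]
top 0.48 4328 [0.081 0.088]
top 0.56 4204 [0.036 0.087]
top 0.64 4281 [0.035 0.086]
side 0.0 1411 [0.343 0.416]
side 0.08 116 [0.322 0.338]
side 0.16 810 [0.103 0.121]
side 0.24 1901 [0.072 0.121]
side 0.32 736 [-0.001  0.125]
side 0.4 1406 [0.002 0.138]
side 0.48 1825 [0.056 0.088]
side 0.56 2291 [0.043 0.086]
side 0.64 2153 [0.035 0.08 ]
1.8
```

{"method": "move_arm", "body": {"increments": "0 0 35 0 0 -6.6 60; 0 0 30 0 0 -6.7 60; 21 34 0 0 0 0 60; 21 34 0 0 0 0 60; 21 34 0 0 0 0 60; 21 34 0 0 0 0 60; 21 34 0 0 0 0 60; 21 34 0 0 0 0 60", "grip_force": 25}}

```text
time: 2.47
position: [0.2962, -0.4218, 0.2614]
tool_rot: [3.14, 0.05, 0.0]
ft_force: [0.3, -0.6, 0.9]
grip_width: 0.763
grip_force: 0.0
```

{"method": "move_arm", "body": {"increments": "21 34 0 0 0 0 60; 21 34 0 0 0 0 60; 21 34 0 0 0 0 60; 21 34 0 0 0 0 60; 21 34 0 0 0 0 60; 21 34 0 0 0 0 60; 21 34 0 0 0 0 60; 21 34 0 0 0 0 60"}}

```text
time: 3.13
position: [0.4642, -0.1497, 0.2616]
tool_rot: [3.14, 0.05, 0.001]
ft_force: [0.7, -0.7, 0.5]
grip_width: 0.768
grip_force: 0.0
```

{"method": "move_arm", "body": {"increments": "23 35 0 0 0 0 60; 23 35 0 0 0 0 60; 0 0 -35 0 0 0 60; 0 0 -35 0 0 0 60; 0 0 -35 0 0 0 60; 0 0 -35 0 0 0 60; 0 0 -35 0 0 0 60; 0 0 0 0 0 0 60"}}

```text
time: 3.8
position: [0.5037, -0.0811, 0.0799]
tool_rot: [-3.138, -0.05, 0.018]
ft_force: [-0.8, 0.4, -0.0]
grip_width: 0.769
grip_force: 0.0
```

Run:
```python
from h import *
a=ctrl.get_image("top");b=ctrl.get_image("side"); cv2.imwrite("pics/c1.png",np.hstack([cv2.resize(a["frame"][180:300,290:430],None,fx=2.8,fy=2.8),cv2.resize(b["frame"][130:250,230:370],None,fx=2.8,fy=2.8)])[...,::-1])
print(ctrl.get_state()["position"],ctrl.get_state()["tool_rot"],ctrl.get_state()["ft_force"])
```

```text
[ 0.50870106 -0.08166969  0.08614503] [-3.14036186e+00 -5.00874374e-02  2.76694738e-03] [0.04676676 0.02302669 0.61313325]
```

View pics/c1.png

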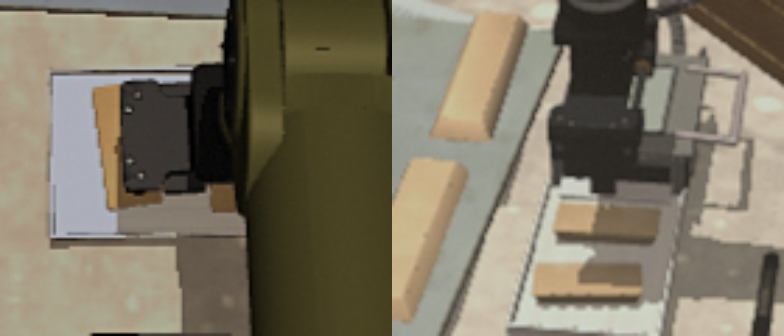

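The gripper is centred over bar A in both halves of the picture. Going down slowly at the end, then closing.

{"method": "move_arm", "body": {"increments": "1 1 -15 0 0 0 60; 0 0 -12 0 0 0 60; 0 0 -10 0 0 0 60; 0 0 -6 0 0 0 60; 0 0 -4 0 0 0 60; 0 0 -2 0 0 0 60; 0 0 0 0 0 0 60; 0 0 0 0 0 0 60"}}

```text
time: 4.57
position: [0.5105, -0.0809, 0.0375]
tool_rot: [3.141, 0.05, 0.001]
ft_force: [0.1, 0.0, 0.2]
grip_width: 0.763
grip_force: 0.0
```

{"method": "move_arm", "body": {"increments": "0 0 0 0 0 0 120; 0 0 0 0 0 0 160; 0 0 0 0 0 0 160; 0 0 0 0 0 0 160; 0 0 0 0 0 0 160; 0 0 0 0 0 0 160; 0 0 0 0 0 0 160; 0 0 0 0 0 0 160"}}

```text
time: 5.23
position: [0.5102, -0.0809, 0.0372]
tool_rot: [3.141, 0.05, -0.0]
ft_force: [0.1, 0.2, 0.9]
grip_width: 0.383
grip_force: 0.0
```

Run:
```python
from h import *
a=ctrl.get_image("top");b=ctrl.get_image("side"); cv2.imwrite("pics/c2.png",np.hstack([cv2.resize(a["frame"][180:300,290:430],None,fx=2.8,fy=2.8),cv2.resize(b["frame"][150:230,260:353],None,fx=4.2,fy=4.2)])[...,::-1])
segs(b,(.42,.6,-.13,.06),.0445,.065)
s=ctrl.get_state();print(s["position"],s["grip_width"],s["grip_force"],s["ft_force"])
```

```text
n 362 [511.4 -78.5] [98.2 52.2] 1.9 z [0.0457 0.0497 0.0534]
  n 493 [516.3   6.6] [96.8 51.1] 7.1 z [0.0458 0.0497 0.0529]
[ 0.51022713 -0.0809299   0.0371906 ] 0.3732648169585791 0.0 [-0.20036102  0.33408739 -0.30176145]
```

View pics/c2.png

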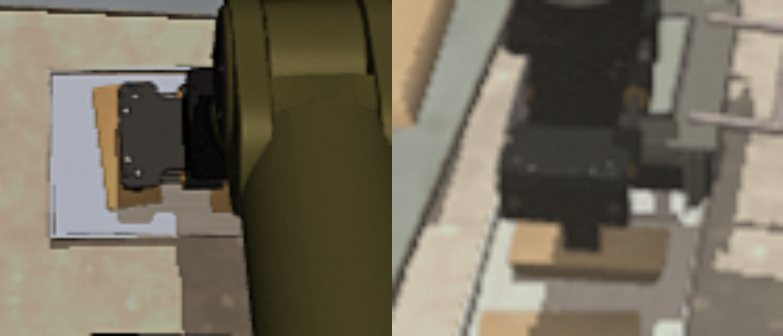

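Run:
```python
from h import *
b=np.load("im_side.npz")
for P in [(.51,-.058,.05),(.51,-.063,.034),(.51,-.05,.037),(.51,-.05,.045),(.51,-.05,.052),(.51,-.065,.052),(.51,-.065,.06),(.51,-.10,.05)]: print(P,np.round(proj(b,P),1))
im=ctrl.get_image("side");P=cloud(im)
for u in(302,305,308): print(u,[(v,*np.round(P[v,u,1:]*1000).astype(int),im["frame"][v,u].sum()) for v in range(196,222)])
```

```text
(0.51, -0.058, 0.05) [305.4 213.4]
(0.51, -0.063, 0.034) [305.9 216.9]
(0.51, -0.05, 0.037) [305.  219.2]
(0.51, -0.05, 0.045) [305.  216.8]
(0.51, -0.05, 0.052) [304.9 214.7]
(0.51, -0.065, 0.052) [305.8 211.1]
(0.51, -0.065, 0.06) [305.7 208.7]
(0.51, -0.1, 0.05) [307.9 203.4]
302 [(196, np.int64(14), np.int64(162), np.uint64(123)), (197, np.int64(10), np.int64(157), np.uint64(121)), (198, np.int64(1), np.int64(146), np.uint64(125)), (199, np.int64(5), np.int64(147), np.uint64(119)), (200, np.int64(6), np.int64(144), np.uint64(121)), (201, np.int64(8), np.int64(143), np.uint64(126)), (202, np.int64(4), np.int64(136), np.uint64(113)), (203, np.int64(7), np.int64(135), np.uint64(123)), (204, np.int64(-55), np.int64(82), np.uint64(127)), (205, np.int64(-56), np.int64(79), np.uint64(126)), (206, np.int64(-55), np.int64(76), np.uint64(120)), (207, np.int64(-54), np.int64(73), np.uint64(120)), (208, np.int64(-56), np.int64(69), np.uint64(119)), (209, np.int64(-58), np.int64(64), np.uint64(193)), (210, np.int64(-69), np.int64(51), np.uint64(286)), (211, np.int64(-65), np.int64(51), np.uin
[... 2531 characters left out ...]
64(69), np.uint64(107)), (209, np.int64(-56), np.int64(67), np.uint64(151)), (210, np.int64(-55), np.int64(64), np.uint64(263)), (211, np.int64(-66), np.int64(52), np.uint64(318)), (212, np.int64(-64), np.int64(51), np.uint64(314)), (213, np.int64(-60), np.int64(51), np.uint64(277)), (214, np.int64(-63), np.int64(44), np.uint64(225)), (215, np.int64(-62), np.int64(42), np.uint64(213)), (216, np.int64(-58), np.int64(42), np.uint64(255)), (217, np.int64(-65), np.int64(32), np.uint64(356)), (218, np.int64(-61), np.int64(33), np.uint64(405)), (219, np.int64(-51), np.int64(38), np.uint64(398)), (220, np.int64(-51), np.int64(34), np.uint64(399)), (221, np.int64(-50), np.int64(32), np.uint64(400))]
```

The picture and the depth agree: the fingertip is still at z≈0.064, above the bar (px (305,209)), although the reported TCP is at 0.037. The fingers therefore closed above the bar without touching it. I'll reopen, go lower in steps and measure the tip again.

{"method": "move_arm", "body": {"increments": "0 0 0 0 0 0 60; 0 0 0 0 0 0 60; 0 0 0 0 0 0 60; 0 0 0 0 0 0 60; 0 0 -5 0 0 0 60; 0 0 -5 0 0 0 60; 0 0 -3 0 0 0 60; 0 0 0 0 0 0 60"}}

```text
time: 6.05
position: [0.5093, -0.0807, 0.0231]
tool_rot: [-3.141, -0.05, 0.003]
ft_force: [-0.7, -0.4, 0.5]
grip_width: 0.754
grip_force: 0.0
```

Run:
```python
from h import *
im=ctrl.get_image("side");P=cloud(im)
for u in(303,307): print(u,[(v,*np.round(P[v,u]*1000).astype(int).tolist(),int(im["frame"][v,u].sum())) for v in range(200,224)])
s=ctrl.get_state();print(s["position"],s["grip_width"],s["ft_force"])
```

```text
303 [(200, 502, 9, 147, 124), (201, 503, 10, 144, 127), (202, 502, 15, 146, 128), (203, 504, 5, 134, 127), (204, 504, 5, 131, 127), (205, 503, 9, 131, 128), (206, 503, 9, 128, 128), (207, 504, 3, 120, 125), (208, 504, 4, 118, 125), (209, 512, -40, 79, 128), (210, 512, -36, 79, 127), (211, 512, -35, 76, 134), (212, 513, -40, 69, 130), (213, 512, -37, 68, 130), (214, 514, -43, 60, 128), (215, 513, -37, 61, 134), (216, 512, -34, 60, 123), (217, 513, -39, 53, 161), (218, 514, -41, 48, 315), (219, 516, -55, 33, 407), (220, 516, -51, 33, 403), (221, 515, -46, 34, 405), (222, 514, -43, 33, 402), (223, 513, -38, 34, 383)]
307 [(200, 493, 7, 146, 121), (201, 492, 14, 149, 127), (202, 492, 12, 144, 120), (203, 494, 3, 134, 124), (204, 494, 2, 130, 128), (205, 493, 8, 131, 121), (206, 494, 3, 124, 121), (207, 494, 5, 123, 127), (208, 494, 5, 120, 119), (209, 501, -32, 86, 126), (210, 502, -37, 79, 124), (211, 502, -36, 76, 124), (212, 502, -37, 73, 127), (213, 502, -38, 68, 131), (214, 503, -40, 63, 134), (215, 503, -41, 59, 126), (216, 503, -41, 56, 125), (217, 503, -42, 52, 147), (218, 502, -37, 52, 312), (219, 506, -55, 34, 405), (220, 505, -53, 32, 404), (221, 505, -48, 33, 404), (222, 504, -44, 33, 406), (223, 503, -40, 33, 375)]
[ 0.50964089 -0.08072646  0.02347728] 0.7583517052507158 [-0.60008654 -0.02385452 -0.4521478 ]
```

The tip-to-TCP offset is again about 27 mm (tip at 0.051, reported 0.0235), so it is constant. I'll apply it: go 14 mm lower and close.

{"method": "move_arm", "body": {"increments": "0 0 -5 0 0 0 60; 0 0 -4 0 0 0 60; 0 0 -3 0 0 0 60; 0 0 -2 0 0 0 60; 0 0 0 0 0 0 60; 0 0 0 0 0 0 110; 0 0 0 0 0 0 160; 0 0 0 0 0 0 160"}}

```text
time: 6.77
position: [0.5105, -0.081, 0.0104]
tool_rot: [3.141, 0.05, 0.001]
ft_force: [0.4, -0.3, -0.2]
grip_width: 0.616
grip_force: 0.0
```

{"method": "move_arm", "body": {"increments": "0 0 0 0 0 0 160; 0 0 0 0 0 0 160; 0 0 0 0 0 0 160; 0 0 5 0 0 0 160; 0 0 5 0 0 0 160; 0 0 10 0 0 0 160; 0 0 10 0 0 0 160; 0 0 0 0 0 0 160"}}

```text
time: 7.43
position: [0.5123, -0.0812, 0.0429]
tool_rot: [3.14, 0.05, 0.007]
ft_force: [1.5, 0.3, -1.1]
grip_width: 0.489
grip_force: 25.0
```

{"method": "move_arm", "body": {"increments": "0 0 27 0 0 0 160; 0 0 27 0 0 7.1 160; 0 0 27 0 0 7.1 160; 0 37 0 0 0 7.1 160; 0 37 0 0 0 7.1 160; 0 37 0 0 0 7.1 160; 0 37 0 0 0 7.1 160; 0 37 0 0 0 7.1 160"}}

```text
time: 8.1
position: [0.5101, 0.1055, 0.1218]
tool_rot: [2.825, 1.372, 0.001]
ft_force: [0.3, -0.4, -1.9]
grip_width: 0.49
grip_force: 25.0
```

{"method": "move_arm", "body": {"increments": "0 37 0 0 0 7.1 160; 1 37 0 0 0 7.1 160; 1 37 0 0 0 7.1 160; 1 37 0 0 0 7.1 160; 0 0 0 0 0 7.1 160; 0 0 0 0 0 7.1 160; 0 0 0 0 0 1.1 160; 0 0 0 0 0 0 160"}}

```text
time: 8.77
position: [0.5133, 0.2518, 0.1211]
tool_rot: [2.121, 2.317, -0.0]
ft_force: [-0.2, -0.5, -1.6]
grip_width: 0.488
grip_force: 25.0
```

Run:
```python
from h import *
im=ctrl.get_image("side");s=ctrl.get_state();print(s["position"],s["tool_rot"],s["grip_width"],s["joint_positions"][-1],s["time"])
R0=R.from_rotvec(s["tool_rot"]).as_matrix();print(R0[:,1:].T.round(3))
segs(im,(.35,.65,.12,.36),.125,.17,30)
for n in("part_a",):
  for f in ctrl.find_in(n,im)[:4]: print(f["centre"],f["score"])
cv2.imwrite("pics/c3.png",cv2.resize(im["frame"][150:400,200:420,::-1],None,fx=2.2,fy=2.2))
```

```text
[0.51348867 0.25138542 0.12114457] [ 2.12272895e+00  2.31553690e+00 -3.01576339e-04] 0.48837158981922135 -0.6599269892713328 8.8167
[[ 0.996  0.087  0.   ]
 [ 0.    -0.    -1.   ]]
  n 741 [513.4 257.6] [89.4 60.1] 86.5 z [0.1511 0.1601 0.1635]
[0.5129, 0.2641, 0.1606] 0.74
```

View pics/c3.png

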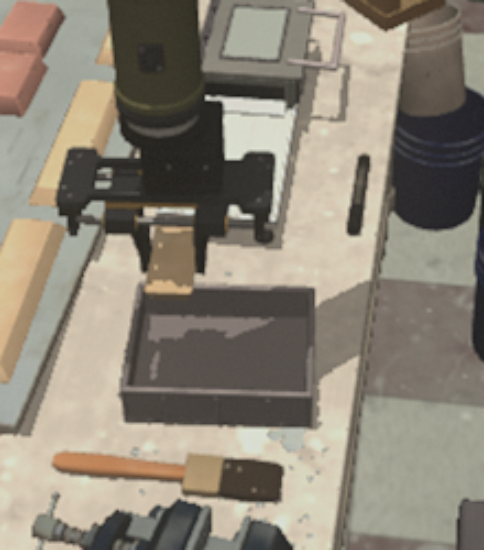

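Bar A hangs level in the fingers at about (172,260), with its underside about 138 mm above the tote floor, over the far half of the tote. Lowering and releasing.

{"method": "move_arm", "body": {"increments": "0 0 -30 0 0 0 160; 0 0 -30 0 0 0 160; 0 0 -25 0 0 0 160; 0 0 -20 0 0 0 160; 0 0 -15 0 0 0 160; 0 0 -8 0 0 0 160; 0 0 -5 0 0 0 160; 0 0 0 0 0 0 160"}}

```text
time: 9.53
position: [0.5133, 0.2519, -0.0121]
tool_rot: [-2.119, -2.319, 0.001]
ft_force: [-0.2, -0.4, -0.8]
grip_width: 0.491
grip_force: 25.0
```

{"method": "move_arm", "body": {"increments": "0 0 -2 0 0 0 160; 0 0 -1 0 0 0 160; 0 0 0 0 0 0 160; 0 0 0 0 0 0 95; 0 0 0 0 0 0 95; 0 0 0 0 0 0 95; 0 0 0 0 0 0 95; 0 0 10 0 0 0 95"}}

```text
time: 10.2
position: [0.512, 0.2513, -0.0059]
tool_rot: [-2.117, -2.319, 0.004]
ft_force: [-0.0, -0.5, 1.0]
grip_width: 0.624
grip_force: 0.0
```

{"method": "move_arm", "body": {"increments": "0 0 25 0 0 0 95; 0 0 35 0 0 0 95; 0 0 35 0 0 -7.1 60; 0 0 30 0 0 -7.1 60; 0 -35 0 0 0 -7.1 60; 0 -35 0 0 0 -7.1 60; 0 -35 0 0 0 -7.1 60; 0 -35 0 0 0 -7.1 60"}}

```text
time: 10.87
position: [0.5132, 0.1111, 0.1214]
tool_rot: [2.819, 1.385, 0.002]
ft_force: [0.6, -0.0, -0.3]
grip_width: 0.761
grip_force: 0.0
```

{"method": "move_arm", "body": {"increments": "0 -35 0 0 0 -7.1 60; 0 -35 0 0 0 -7.1 60; 2 -36 0 0 0 -7.1 60; 0 0 0 0 0 -7.1 60; 0 0 -15 0 0 -7.1 60; 0 0 -15 0 0 -7.1 60; 0 0 0 0 0 -2.3 60; 0 0 0 0 0 0 60"}}

```text
time: 11.53
position: [0.5146, 0.0064, 0.0901]
tool_rot: [-3.134, -0.211, 0.002]
ft_force: [-0.0, 0.5, -0.1]
grip_width: 0.764
grip_force: 0.0
```

Run:
```python
from h import *
s=ctrl.get_state()
im=ctrl.get_image("side");print(s["position"],s["tool_rot"],s["grip_width"],s["joint_positions"][-1],s["time"])
R0=R.from_rotvec(s["tool_rot"]).as_matrix();print(R0[:,1:].T.round(3))
print("B");segs(im,(.42,.6,-.13,.06),.0445,.058,30)
print("A");segs(im,(.35,.65,.15,.34),.012,.032,100)
for f in ctrl.find_in("part_a",im)[:4]: print(f["centre"],f["score"])
```

```text
[0.51462604 0.00637495 0.09005862] [-3.13428120e+00 -2.10645189e-01  1.63025746e-03] 0.7642331294146011 -1.6000489427548161 11.5333
[[ 0.134 -0.991 -0.   ]
 [-0.001  0.    -1.   ]]
B
  n 491 [516.4   7. ] [97.1 52.2] 7.1 z [0.0461 0.0497 0.0528]
A
  n 500 [507.1 199.6] [208.3 100.4] 38.6 z [0.0129 0.0219 0.0308]
  n 627 [516.3 248.5] [44.3 99.7] 5.6 z [0.0172 0.0204 0.0236]
  n 495 [467.7 319.7] [185.    8.7] 5.2 z [0.0133 0.0223 0.0311]
[0.5131, 0.252, 0.0218] 0.86
[0.5145, 0.0138, 0.0536] 0.81
```

Bar A lies flat in the tote (top at z 0.020, centre (0.515,0.250)). The gripper is over B; descending to the same grasp height.

{"method": "move_arm", "body": {"increments": "0 0 -22 0 0 0 60; 0 0 -20 0 0 0 60; 0 0 -15 0 0 0 60; 0 0 -10 0 0 0 60; 0 0 -7 0 0 0 60; 0 0 -4 0 0 0 60; 0 0 -2 0 0 0 60; 0 0 0 0 0 0 60"}}

```text
time: 12.3
position: [0.5156, 0.0062, 0.0105]
tool_rot: [3.134, 0.212, 0.001]
ft_force: [0.4, 0.7, 0.2]
grip_width: 0.765
grip_force: 0.0
```

{"method": "move_arm", "body": {"increments": "0 0 0 0 0 0 60; 0 0 0 0 0 0 110; 0 0 0 0 0 0 160; 0 0 0 0 0 0 160; 0 0 0 0 0 0 160; 0 0 0 0 0 0 160; 0 0 0 0 0 0 160; 0 0 5 0 0 0 160"}}

```text
time: 12.97
position: [0.5143, 0.0061, 0.0145]
tool_rot: [-3.134, -0.211, 0.003]
ft_force: [0.2, 0.1, -1.4]
grip_width: 0.486
grip_force: 25.0
```

{"method": "move_arm", "body": {"increments": "0 0 10 0 0 0 160; 0 0 32 0 0 0 160; 0 0 32 0 0 7.1 160; 0 0 32 0 0 7.1 160; -11 34 0 0 0 7.1 160; -12 34 0 0 0 7.1 160; -11 34 0 0 0 7.1 160; -12 34 0 0 0 7.1 160"}}

```text
time: 13.63
position: [0.4689, 0.1434, 0.1223]
tool_rot: [2.839, 1.343, 0.002]
ft_force: [0.4, 0.3, -1.7]
grip_width: 0.486
grip_force: 25.0
```

{"method": "move_arm", "body": {"increments": "-11 34 0 0 0 7.1 160; -12 34 0 0 0 7.1 160; -12 34 0 0 0 7.1 160; 0 0 0 0 0 7.1 160; 0 0 -15 0 0 7.1 160; 0 0 -15 0 0 7.1 160; 0 0 0 0 0 2.3 160; 0 0 0 0 0 0 160"}}

```text
time: 14.3
position: [0.4335, 0.2439, 0.0909]
tool_rot: [-2.116, -2.321, 0.002]
ft_force: [0.2, 0.3, -1.1]
grip_width: 0.488
grip_force: 25.0
```

Run:
```python
from h import *
s=ctrl.get_state()
im=ctrl.get_image("side");print(s["position"],s["tool_rot"],s["grip_width"],s["time"])
print("B");segs(im,(.35,.65,.12,.36),.10,.14,30)
print("A");segs(im,(.35,.65,.15,.34),.012,.032,100)
print("rim");segs(im,(.3,.65,.12,.36),.040,.06)
```

```text
[0.43346207 0.24388682 0.09090835] [-2.11594138e+00 -2.32133918e+00  2.12309360e-03] 0.4876469184702469 14.3
B
  n 704 [434.2 250.1] [86.9 60.2] 88.1 z [0.1233 0.1299 0.1331]
A
  n 295 [545.5 221.7] [151.8  74.2] 56.5 z [0.0135 0.0225 0.0312]
  n 622 [515.9 248.8] [44.4 97.5] 5.5 z [0.0175 0.0206 0.0238]
  n 487 [467.6 320.5] [185.1   8.8] 5.1 z [0.0131 0.0223 0.031 ]
rim
  n 875 [474.  249.5] [185.8 150.3] 5.5 z [0.0411 0.0476 0.0511]
```

{"method": "move_arm", "body": {"increments": "0 0 -30 0 0 0 160; 0 0 -25 0 0 0 160; 0 0 -20 0 0 0 160; 0 0 -14 0 0 0 160; 0 0 -9 0 0 0 160; 0 0 -5 0 0 0 160; 0 0 -2 0 0 0 160; 0 0 -1 0 0 0 160"}}

```text
time: 15.02
position: [0.4349, 0.2444, -0.0142]
tool_rot: [2.118, 2.319, 0.002]
ft_force: [0.5, 0.3, -0.0]
grip_width: 0.488
grip_force: 25.0
```

{"method": "move_arm", "body": {"increments": "0 0 0 0 0 0 160; 0 0 0 0 0 0 95; 0 0 0 0 0 0 95; 0 0 0 0 0 0 95; 0 0 0 0 0 0 95; 0 0 10 0 0 0 95; 0 0 30 0 0 0 95; 0 0 35 0 0 0 95"}}

```text
time: 15.68
position: [0.4323, 0.2436, 0.06]
tool_rot: [-2.115, -2.319, 0.005]
ft_force: [1.8, -0.5, 0.9]
grip_width: 0.632
grip_force: 0.0
```

{"method": "move_arm", "body": {"increments": "0 0 35 0 0 0 95; 0 0 35 0 0 0 130; 15 -36 0 0 0 -2.3 167; 15 -36 0 0 0 -2.3 167; 15 -36 0 0 0 0 167; 15 -36 0 0 0 0 167; 0 -37 0 0 0 0 167; 0 -37 0 0 0 0 167"}}

```text
time: 16.35
position: [0.4947, 0.0247, 0.1311]
tool_rot: [2.208, 2.234, 0.002]
ft_force: [1.5, -0.5, -0.4]
grip_width: 0.349
grip_force: 0.0
```

{"method": "move_arm", "body": {"increments": "0 -37 0 0 0 0 167; -15 -37 0 0 0 0 167; -15 -37 0 0 0 0 167; -15 -37 0 0 0 0 167; -15 -37 0 0 0 0 167; -15 -37 0 0 0 0 167; -16 -36 0 0 0 0 167; 0 0 0 0 0 0 167"}}

```text
time: 17.02
position: [0.3992, -0.2398, 0.1308]
tool_rot: [2.22, 2.22, -0.005]
ft_force: [0.2, 0.5, -0.7]
grip_width: 0.348
grip_force: 0.0
```

Run:
```python
from h import *
s=ctrl.get_state()
im=ctrl.get_image("side");print(s["position"],s["tool_rot"],s["grip_width"],s["time"])
print("AB");segs(im,(.35,.65,.15,.34),.012,.032,100)
print("rim");segs(im,(.3,.65,.12,.36),.040,.06)
print(R.from_rotvec(s["tool_rot"]).as_matrix()[:,1:].T.round(3))
cv2.imwrite("pics/c4.png",cv2.resize(im["frame"][80:340,240:420,::-1],None,fx=2.2,fy=2.2,interpolation=cv2.INTER_CUBIC))
```

```text
[ 0.39915311 -0.23978538  0.13078734] [ 2.2204664   2.2199688  -0.00497196] 0.3481958834620545 17.0167
AB
  n 502 [506.1 200.6] [209.2  98.1] 38.7 z [0.0132 0.0228 0.0313]
  n 626 [516.  250.8] [44.9 97.4] 5.4 z [0.0174 0.0205 0.0237]
  n 643 [437.3 241. ] [43.9 97.5] 4.8 z [0.0172 0.0204 0.0236]
  n 501 [467.7 319.9] [185.1  10.7] 5.1 z [0.0131 0.0219 0.031 ]
rim
  n 985 [474.2 248.8] [186.1 151. ] 5.6 z [0.0411 0.0473 0.0512]
[[ 1.    -0.    -0.001]
 [-0.001 -0.003 -1.   ]]
```

View pics/c4.png

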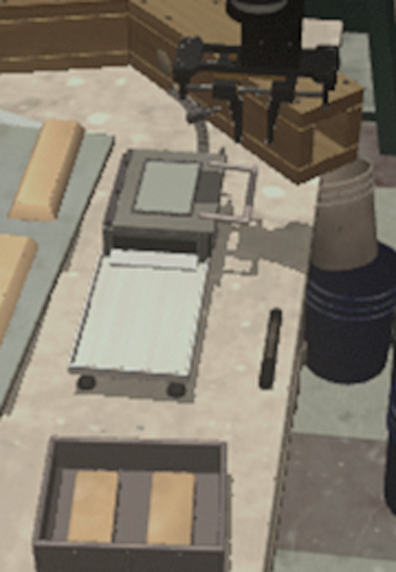

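Both bars lie in the tote (crop (95,505) and (172,505)), flat by depth. The fingers are above the handle bar. Descending to it.

{"method": "move_arm", "body": {"increments": "0 0 0 0 0 0 167; 0 0 0 0 0 0 167; 0 0 -20 0 0 0 167; 0 0 -15 0 0 0 167; 0 0 0 0 0 0 167; 0 0 0 0 0 0 167; 0 0 0 0 0 0 167; 0 0 0 0 0 0 167"}}

```text
time: 17.73
position: [0.4043, -0.2318, 0.0963]
tool_rot: [2.207, 2.233, 0.001]
ft_force: [-0.2, -0.1, 0.9]
grip_width: 0.346
grip_force: 0.0
```

Run:
```python
from h import *
s=ctrl.get_state()
im=ctrl.get_image("side");print(s["position"],s["tool_rot"],s["ft_force"])
P=cloud(im)
m=(P[...,0]>.35)&(P[...,0]<.46)&(P[...,1]>-.27)&(P[...,1]<-.19)&(P[...,2]>.09)&(P[...,2]<.16)
q=P[m]
for z in np.arange(.115,.16,.005):
    k=q[(q[:,2]>=z)&(q[:,2]<z+.005)]; print(z.round(3),len(k),(np.sort(k[:,0])*1000).round().astype(int)[::2],np.median(k[:,1]).round(3) if len(k) else "")
m=(P[...,0]>.38)&(P[...,0]<.42)&(P[...,1]>-.28)&(P[...,1]<-.18)&(P[...,2]>.07)&(P[...,2]<.092)
q=P[m];print(len(q),q.mean(0),np.percentile(q,[2,98],0))
```

```text
[ 0.40429531 -0.23178986  0.09631411] [2.20685540e+00 2.23326199e+00 5.24621290e-04] [-0.23557845 -0.06914845  0.89777087]
0.115 0 [] 
0.12 10 [383 385 391 423 426] -0.223
0.125 7 [388 423 426 431] -0.22
0.13 13 [383 385 388 422 426 428 429] -0.222
0.135 12 [383 385 388 391 422 423] -0.221
0.14 13 [383 389 391 423 424 428 431] -0.223
0.145 13 [383 386 391 422 426 427 429] -0.221
0.15 10 [386 389 423 428 431] -0.221
0.155 18 [381 381 384 386 392 424 426 429 434] -0.222
73 [ 0.40376465 -0.22998079  0.0828955 ] [[ 0.39932613 -0.27669323  0.07768624]
 [ 0.40839788 -0.18267347  0.08700013]]
```

{"method": "move_arm", "body": {"increments": "-2 0 -18 0 0 0 167; 0 0 -16 0 0 0 167; 0 0 -12 0 0 0 167; 0 0 -8 0 0 0 167; 0 0 -4 0 0 0 167; 0 0 -2 0 0 0 167; 0 0 0 0 0 0 167; 0 0 0 0 0 0 167"}}

```text
time: 18.45
position: [0.4018, -0.2322, 0.0358]
tool_rot: [2.209, 2.232, 0.0]
ft_force: [0.4, -0.8, -0.2]
grip_width: 0.349
grip_force: 0.0
```

{"method": "move_arm", "body": {"increments": "0 0 0 0 0 0 200; 0 0 0 0 0 0 230; 0 0 0 0 0 0 240; 0 0 0 0 0 0 240; 0 0 0 0 0 0 240; 0 0 0 0 0 0 240; 0 0 0 0 0 0 240; 0 0 0 0 0 0 240", "grip_force": 40}}

```text
time: 19.12
position: [0.4009, -0.232, 0.0352]
tool_rot: [-2.21, -2.233, 0.001]
ft_force: [-1.7, 0.1, 2.0]
grip_width: 0.099
grip_force: 40.0
```

{"method": "move_arm", "body": {"increments": "0 0 8 0 0 0 240; 1 0 8 0 0 0 240; 1 0 8 0 0 0 240; 1 0 8 0 0 0 240; 2 0 8 0 0 0 240; 2 0 8 0 0 0 240; 3 0 8 0 0 0 240; 3 0 8 0 0 0 240"}}

```text
time: 19.78
position: [0.4131, -0.2319, 0.0995]
tool_rot: [-2.208, -2.232, 0.002]
ft_force: [-3.2, -1.2, -5.9]
grip_width: 0.104
grip_force: 40.0
```

{"method": "move_arm", "body": {"increments": "0 0 0 0 0 0 240; 0 0 0 0 0 0 240; 0 0 0 0 0 0 240; 0 0 0 0 0 0 240; 0 0 0 0 0 0 240; 0 0 0 0 0 0 240; 0 0 0 0 0 0 240; 0 0 0 0 0 0 240"}}

```text
time: 20.45
position: [0.4129, -0.2319, 0.0992]
tool_rot: [-2.208, -2.231, 0.003]
ft_force: [-4.0, -1.8, -3.6]
grip_width: 0.1
grip_force: 40.0
```

Run:
```python
from h import *
s=ctrl.get_state();print(s["position"],s["ft_force"],s["grip_width"])
a=ctrl.get_image("side");t=ctrl.get_image("top")
np.savez("e_side",**a);np.savez("e_top",**t)
print(np.round(proj(a,(.4535+.005,-.3336,.132)),1),np.round(proj(t,(.458,-.3336,.132)),1))
P=cloud(a)
m=(P[...,1]>-.31)&(P[...,1]<-.15)&(P[...,0]>.43)&(P[...,0]<.56)&(P[...,2]>.088)&(P[...,2]<.16)
q=P[m]; print(len(q))
if len(q)>50:
  f=np.polyfit(q[:,0],q[:,2],1)
  for _ in range(4):
    r=abs(np.polyval(f,q[:,0])-q[:,2]); f=np.polyfit(q[r<.006][:,0],q[r<.006][:,2],1)
  print("angle",-np.arctan(f[0]),(r<.006).sum())
cv2.imwrite("pics/e.png",np.hstack([cv2.resize(a["frame"][100:170,295:365],None,fx=5.6,fy=5.6,interpolation=cv2.INTER_CUBIC),cv2.resize(t["frame"][210:280,460:530],None,fx=5.6,fy=5.6,interpolation=cv2.INTER_CUBIC)])[...,::-1])
```

```text
[ 0.41290049 -0.23188334  0.09924254] [-4.01326047 -1.75889572 -3.56607403] 0.1002382720623581
[337.7 131.5] [502.3 253.5]
1222
angle 0.3673941129298379 1188
```

View pics/e.png

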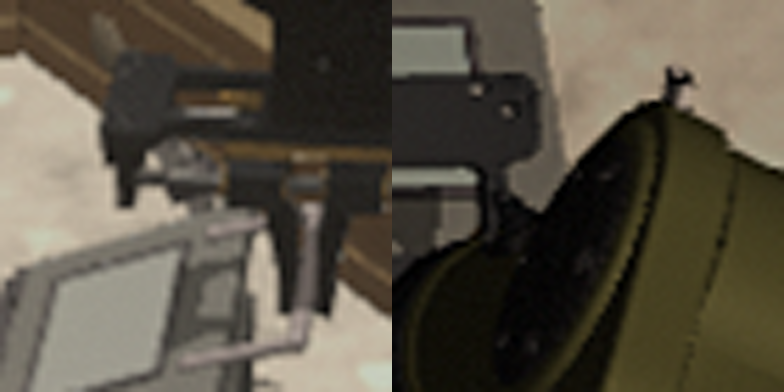

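The left half (side view) shows the fingers holding the raised handle at (300,310), with the gripper body hiding the index; the arm hides the pointer in the top view. So I'll get the cover angle from depth and refine the index angle from the earlier clouds.

Run:
```python
from h import *
H=np.array([.567,.08])
def fit(P,zr,dbg):
    m=(P[...,1]>-.31)&(P[...,1]<-.15)&(P[...,0]>.45)&(P[...,0]<.555)&(P[...,2]>zr[0])&(P[...,2]<zr[1])
    q=P[m]; f=np.polyfit(q[:,0],q[:,2],1)
    for _ in range(6):
        r=abs(np.polyval(f,q[:,0])-q[:,2]); f=np.polyfit(q[r<.005][:,0],q[r<.005][:,2],1)
    th=-np.arctan(f[0]); off=(np.polyval(f,H[0])-H[1])*np.cos(th); print(dbg,"angle",th.round(4),"plane offset at hinge mm",(off*1000).round(1),(r<.005).sum())
for n in("side","top"):
    fit(cloud(np.load(f"im_{n}.npz")),(.07,.1),n+" shut")
    try: fit(cloud(np.load(f"e_{n}.npz")),(.08,.16),n+" now")
    except Exception as e: print(e)
P=cloud(np.load("e_side.npz"))
m=(P[...,0]>.38)&(P[...,0]<.44)&(((P[...,1]>-.217)&(P[...,1]<-.18))|((P[...,1]<-.25)&(P[...,1]>-.28)))&(P[...,2]>.12)&(P[...,2]<.16)
q=P[m];print("handle",len(q),np.median(q,0),np.percentile(q,[5,95],0))
for n in("side","top"):
    P=cloud(np.load(f"im_{n}.npz"));q=P.reshape(-1,3)
    r=np.hypot(H[0]-q[:,0],q[:,2]-H[1]);a=np.arctan2(q[:,2]-H[1],H[0]-q[:,0])
    for lo,hi in((.104,.110),(.110,.115),(.115,.120),(.120,.127)):
        k=(r>lo)&(r<hi)&(q[:,1]<-.325)&(q[:,1]>-.356)&(a>.2)&(a<.9); print(n,lo,k.sum(),np.percentile(a[k],[5,50,95]).round(3) if k.any() else "",np.median(q[k][:,1]).round(3) if k.any() else "")
```

```text
side shut angle -0.009 plane offset at hinge mm 3.7 1217
side now angle 0.3694 plane offset at hinge mm 4.8 1110
top shut angle -0.0061 plane offset at hinge mm 3.9 3472
top now angle 0.3764 plane offset at hinge mm 3.5 2448
handle 45 [ 0.41635832 -0.20848488  0.14496651] [[ 0.41062029 -0.27487942  0.13936859]
 [ 0.42091005 -0.18481422  0.14969466]]
side 0.104 6 [0.461 0.476 0.49 ] -0.34
side 0.11 5 [0.423 0.446 0.468] -0.34
side 0.115 4 [0.453 0.474 0.484] -0.338
side 0.12 5 [0.45  0.465 0.484] -0.337
top 0.104 28 [0.421 0.466 0.508] -0.343
top 0.11 9 [0.445 0.474 0.488] -0.34
top 0.115 9 [0.453 0.474 0.491] -0.342
top 0.12 16 [0.427 0.459 0.484] -0.341
```

{"method": "move_arm", "body": {"increments": "1 0 3 0 0 0 240; 1 0 3 0 0 0 240; 1 0 2 0 0 0 240; 1 0 2 0 0 0 240; 0 0 0 0 0 0 240; 0 0 0 0 0 0 240; 0 0 0 0 0 0 240; 0 0 0 0 0 0 240"}}

```text
time: 21.22
position: [0.4174, -0.2318, 0.1093]
tool_rot: [-2.208, -2.232, 0.002]
ft_force: [-5.5, -1.9, -4.4]
grip_width: 0.1
grip_force: 40.0
```

Run:
```python
from h import *
im0=np.load("im_side.npz")
f=im0["frame"].astype(int).sum(2)
for u in range(335,343): print(u,f[122:140,u])
for th in(.42,.44,.46): print(th,[np.round(proj(im0,(.567-.12*np.cos(th),y,.08+.12*np.sin(th))),1) for y in(-.334,-.342)])
H=.567
s=ctrl.get_state();print(s["position"],s["ft_force"],s["grip_width"],s["grip_force"],s["time"])
for n in("side","top"):
    im=ctrl.get_image(n);P=cloud(im);np.savez("f_"+n,**im)
    m=(P[...,1]>-.31)&(P[...,1]<-.15)&(P[...,0]>.45)&(P[...,0]<.555)&(P[...,2]>.08)&(P[...,2]<.16)
    q=P[m]; g=np.polyfit(q[:,0],q[:,2],1)
    for _ in range(6):
        r=abs(np.polyval(g,q[:,0])-q[:,2]); g=np.polyfit(q[r<.005][:,0],q[r<.005][:,2],1)
    print(n,"angle",-np.arctan(g[0])+.007,(r<.005).sum())
    for t in("index_tip","index"): print(t,[(np.round(k["centre"],3),round(k["score"],2)) for k in ctrl.find_in(t,im)[:2]])
```

```text
335 [174 174 175 169 178 166 167 245 241 183 184 183 171 310 504 573 540 518]
336 [177 165 175 176 172 172 169 204 204 231 248 186 182 153 320 496 530 505]
337 [175 170 174 173 176 173 233 253 177 193 220 184 184 179 169 319 466 492]
338 [169 165 177 184 171 163 253 264 167 200 221 180 189 190 174 187 401 494]
339 [174 170 172 166 171 158 281 285 166 226 247 203 185 183 180 168 292 447]
340 [181 174 175 174 175 174 242 236 170 194 249 233 187 184 187 176 178 292]
341 [184 182 166 179 175 177 175 175 181 171 217 267 224 179 181 186 181 178]
342 [177 181 180 169 174 174 170 176 180 172 174 228 237 206 183 186 185 168]
0.42 [array([338.1, 132.4]), array([338.4, 130.9])]
0.44 [array([337.7, 131.7]), array([338. , 130.2])]
0.46 [array([337.4, 131. ]), array([337.7, 129.5])]
[ 0.41735067 -0.23180667  0.10933356] [-5.47547886 -1.91251311 -4.35378492] 0.0999050478046449 40.00144422054291 21.2167
side angle 0.4432753010652683 1071
index_tip [(array([ 0.484, -0.332,  0.122]), 0.5)]
index [(array([ 0.484, -0.333,  0.119]), 0.57), (array([ 0.503, -0.216,  0.118]), 0.45)]
top angle 0.44857876565848764 2341
index_tip [(array([ 0.505, -0.201,  0.112]), 0.5)]
index []
```

Run:
```python
from h import *
a=np.load("f_side.npz");t=np.load("f_top.npz")
print([np.round(proj(a,(.459,y,.132)),1) for y in(-.334,-.342)])
cv2.imwrite("pics/g.png",np.hstack([cv2.resize(a["frame"][105:165,305:365],None,fx=6.6,fy=6.6,interpolation=cv2.INTER_CUBIC),cv2.resize(t["frame"][210:270,470:530],None,fx=6.6,fy=6.6,interpolation=cv2.INTER_CUBIC)])[...,::-1])
```

```text
[array([337.5, 131.4]), array([337.8, 129.9])]
```

View pics/g.png

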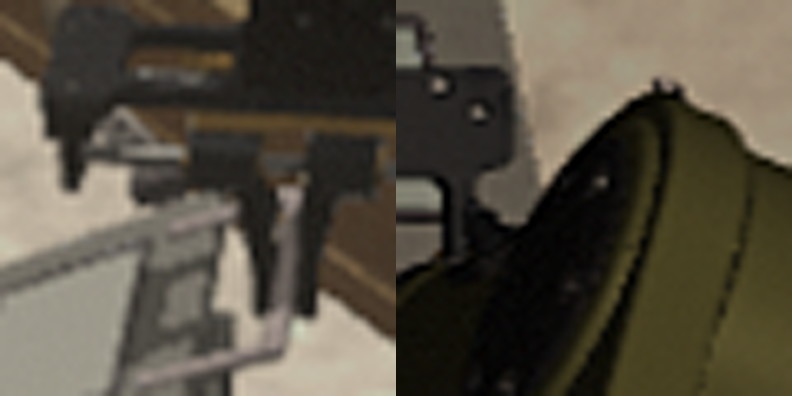

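The index and pointer stay hidden behind the gripper at (215,150) on the left, and behind the arm on the right. The depth-fitted cover angle of 0.446 is within the tolerance of the index estimate (0.44–0.465). I'll nudge up 1 mm, settle and hand in.

{"method": "move_arm", "body": {"increments": "0.5 0 1 0 0 0 240; 0 0 0 0 0 0 240; 0 0 0 0 0 0 240; 0 0 0 0 0 0 240; 0 0 0 0 0 0 240; 0 0 0 0 0 0 240; 0 0 0 0 0 0 240; 0 0 0 0 0 0 240"}}

```text
time: 22.18
position: [0.4178, -0.2318, 0.1103]
tool_rot: [-2.208, -2.232, 0.002]
ft_force: [-5.6, -0.5, -3.5]
grip_width: 0.094
grip_force: 40.0
```

```bash
python3 -c "
from bench import ctrl
print(ctrl.get_state()['position'],ctrl.close_job())"
```

```text
the job is handed in; nothing more can be done
[ 0.41782304 -0.23184965  0.11031762] None
```

I handed the job in at about 22 s (no verdict came back): both bars measured flat in the tote and let go, and the cover is held still at about 0.45 rad, matching my 0.44–0.465 rad index estimate by depth only, since the arm and gripper hid the pointer and index.

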